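# Seat a sample jar's snap cap with the cap seater

### The arm

A 6-joint arm with a two-finger parallel gripper is mounted at the origin on the work surface. World frame = base frame: x ahead of the robot, y to its left, z up, the work surface at z = 0. Lengths are in m, angles in rad, forces in N, time in s.
With the tool pointing down it reaches from about 0.25 to 0.725 m from the base axis. Payload 4 kg.
Tool frame: the origin (TCP) lies between the finger pads; the fingertips stand 25 mm ahead of it and the grasp point (between the pads) lies 6 mm ahead of it; z points along the fingers, y is the line along which they close (so a half turn about z gives the same grasp; the last joint's range is limited). The gripper opens to 85 mm and grips with 20 to 120 N. Pads are 22 mm wide; open, the fingers measure 114 mm over their backs; the gripper's body (76 mm by 85 mm) begins 54 mm behind the grasp point. The pads swing forward as they close: fully open they stand 13 mm farther back than shut.
Start: joints at [-1.248, 0.241, 0.005, 1.335, 0, 1.571], TCP at [0.159, -0.474, 0.222] pointing down, gripper open.
Joint ranges: [-2.72, 2.72], [-1.05, 1.87], [-1.09, 1.28], [-1.99, 2.15], [-1.42, 1.44], [-3.14, 3.14]. Speed limits (rad/s): [2.79, 2.79, 3.14, 3.14, 3.14, 3.14].

### API

Orientations are given as a unit quaternion [w, x, y, z].
In Python, from rig import get_obs, grab_frame, job_done gives the robot as it stands.
- The arm moves only by the tool send_rows, never from a script. Its argument "plan" is text: rows parted by semicolons, each of 7 numbers parted by spaces: the opening, from -1 (shut) to 1 (fully open), then the shift along the tool's x, y, z in cm, then the turn, a rotation vector about the tool's x, y, z in degrees. In form: hand tx ty tz wx wy wz; .... A call has 1 to 10 rows; each row shifts and turns the commanded pose from where the row before left it, along the tool's axes as they then stand; what a row does not reach is not made up. A row lasts 1/8 s, in which the tool goes at most 62.5 mm and 10.7 degrees, less where a joint would pass 70% of its speed; a pose out of reach is approached as far as the arm can. A call with a gripper value outside its range is refused whole. The fingers move at their own pace and stop on an object; "grip_force" is the grip in N (left out, the last holds). Time passes only in rows, so rows that do not move let the fingers close. It gives the time, the measured TCP pose, the force, the opening and the grip force at its end, in the units of the state.
- get_obs(): the state, without advancing time (a new reading comes with each control period).
- grab_frame(name): name is "scene" or "top"; returns a dict with "color" (384x512x3 uint8, blue, green, red), "fov_y" (degrees; the focal length in pixels is half the picture's height over the tangent of half this angle, whatever the lens; pixels are square), "cx", "cy" (the principal point, pixels), "view" (4x4, takes a point from world to camera coordinates). Camera axes: x right, y up, looking along -z (the intrinsics and any distortion apply to the point x, -y, -z); pixel columns grow to the right and rows downward; lengths in m; the calibration is good to about 2 mm. A picture is of the moment at which its call begins. There is no depth.
- job_done(): hands the job in; it is judged then, once.
The state is a dict: "time": time; "qpos": joint angles; "qvel": joint speeds; "joint_torque": joint torques, N m; "tcp_pos": TCP position; "tcp_rot": TCP orientation; "ft_force": force on the tool from outside, world axes, zero at the start; "moment": the same for the moment, N m; "grip_width": finger opening in m; "grip_force": force on a finger pad.
Only numpy, scipy, OpenCV 4.12 (cv2) and the standard library are available. Lean on these libraries where they do the work, as an engineer would, in place of code of your own. Each camera call takes 0.05 s, during which the arm holds its last target. There are 200 camera calls.

### The job

One of the sample jars in the rack has its snap cap only laid on, not yet closed. Take the T-handled cap seater from its round rubber mat, set it squarely over that cap and press the cap down with the seater, not with the fingers, until it clicks fully home all round; a hard push cracks the glass, so do not lean on it. Then stand the seater back upright on its mat and let go, leaving the other things on the bench as they are.

Things in the scene. Friction and masses are not known exactly. Their poses are not given: they have to be found in the camera images.
- cap: The loose snap cap: white plastic disc 54 mm across, 4 mm thick, with a slit skirt of eight springy hooks reaching 11 mm below it (the one closed jar, at the end of the rack, wears the same cap). Origin: centre of the disc's underside, z up. It lies loosely on one of three like jars, its underside about 6.5 mm above the jar's rim; home, the underside rests on the rim.
- cap_top (a point): Centre of the cap's flat top, 4 mm above its origin, where the seater presses. Under a square push the hooks ride over the jar's bead: resistance climbs to a peak of 11 to 18 N, falls by several newtons as the cap clicks home, then climbs again. More than 22 N on the cap cracks the glass.
- rim_a (a point): Centre of the rim (43 mm across, z up, about 90 mm above the bench) of one of three like amber glass jars; one of the three carries the loose cap, the others are open. Jar 50 mm across, 70 mm high, held upright in a well of a grey rack 330 x 94 x 40 mm (four wells in a row, 78 mm apart), on a soft cushion: it sinks 2 to 8 mm under the press, by how well its cushion has kept, and comes up again.
- rim_b (a point): The same for the second of the three jars: centre of its rim, z up. The jars trade wells from start to start.
- rim_c (a point): The same for the third of the three jars: centre of its rim, z up.
- seater: The cap seater, 118 mm high, 0.3 to 0.5 kg: round aluminium head 67 mm across and 18 mm high, slim stem, black T-handle bar on top. Origin: centre of the underside of the head, z up along the stem, y along the bar. A rounded lip under the head, 58.6 mm inside, reaches 4 mm below the pressing face and drops over the 54 mm cap. It starts upright on its mat.
- seater_grip (a point): Middle of the seater's handle bar, 105 mm above the seater's origin, same axes. The bar is 26 mm wide (x), 90 mm long (y) and 26 mm high (z), so it is gripped across x from above.
- mat: Round black rubber mat, 124 mm across and 4 mm thick, fixed on the bench. Origin: centre of its underside; its top is 4 mm above. The seater starts on it and goes back on it.
- beaker: Glass beaker, 68 mm across, 90 mm high, standing on the bench (origin: centre of the underside). Leave it alone.
- dropper: Small amber dropper bottle, 32 mm across, about 60 mm high, between the mat and the rack (origin: centre of the underside). Leave it alone.
- flask: Glass conical flask, 84 mm across, 108 mm high, beyond the rack (origin: centre of the underside). Leave it alone.
- marker: Black marker pen lying beyond the rack, 128 mm long, 14 mm thick (origin: middle of the underside). Leave it alone.
- tipbox: Box of pipette tips, 84 x 122 mm, 61 mm high (origin: centre of the underside). Leave it alone.
- petri: Two stacked petri dishes, 93 mm across, 31 mm high together (origin: centre of the underside). Leave them alone.
Not all that is in view belongs to the job. What is shaped like the seater but orange is not meant.

How it is judged:
On the way, in this order (a step that is already met when the one before it is completed fails the run):
1. the seater is lifted clear of its mat (z of seater in the frame of mat above 0.03 m), for 0.1 s.
2. the seater presses on the cap, square and centred (contact force between seater and cap above 3 N and angle between the z axis of seater and the z axis of cap, either way round below 0.1 rad and horizontal distance between seater and cap below 0.005 m), for 0.1 s.
3. the cap has clicked fully home, flat on the rim (((z of cap in the frame of rim_a between -0.0015 and 0.0012 m and angle between the z axis of cap and the z axis of rim_a, either way round below 0.04 rad and horizontal distance between cap and rim_a below 0.003 m) or (z of cap in the frame of rim_b between -0.0015 and 0.0012 m and angle between the z axis of cap and the z axis of rim_b, either way round below 0.04 rad and horizontal distance between cap and rim_b below 0.003 m) or (z of cap in the frame of rim_c between -0.0015 and 0.0012 m and angle between the z axis of cap and the z axis of rim_c, either way round below 0.04 rad and horizontal distance between cap and rim_c below 0.003 m))), for 0.2 s.
At the end, for the whole second after the job is handed in: The cap lies home on the rim (its underside within 1.2 mm of the rim, tilted under 0.04 rad, centred within 3 mm); the seater stands released and at rest, upright within 0.05 rad, on the mat, within 30 mm of its middle (((z of cap in the frame of rim_a between -0.0015 and 0.0012 m and angle between the z axis of cap and the z axis of rim_a, either way round below 0.04 rad and horizontal distance between cap and rim_a below 0.003 m) or (z of cap in the frame of rim_b between -0.0015 and 0.0012 m and angle between the z axis of cap and the z axis of rim_b, either way round below 0.04 rad and horizontal distance between cap and rim_b below 0.003 m) or (z of cap in the frame of rim_c between -0.0015 and 0.0012 m and angle between the z axis of cap and the z axis of rim_c, either way round below 0.04 rad and horizontal distance between cap and rim_c below 0.003 m)) and horizontal distance between seater and mat below 0.03 m and z of seater in the frame of mat between 0.002 and 0.006 m and angle between seater's own z axis and vertical below 0.05 rad and linear speed of seater below 0.01 m/s); the robot touches nothing.
It fails at once if the seater pushes on the cap with more than 22 N (cracks the jar) (contact force between seater and cap above 22 N).
It fails at once if the robot itself pushes on the cap (contact force between any of the fingers, the arm and cap above 1 N).
It fails at once if another thing on the bench is pushed aside by more than 20 mm (distance of any of beaker, dropper, flask, marker, tipbox, petri from where it was at the start of the episode above 0.02 m).
It also fails if it takes over 58 s, if anything falls off the work surface, if the arm or the gripper's body presses on something with over 40 N, if the wrist force passes 120 N, or if a joint passes its speed limit or range.

## Working session

There is one attempt and no reset: what is moved stays moved. The work goes in short steps, Python scripts to look and compute and a tool call to move; the robot and the scene stay as the last step left them, time stands still between calls to the robot, and variables do not carry over. Pictures are saved under pics/ and viewed, at most 10 in all, crops included, and the job is handed in when it is done.

Besides the shell and the picture viewer there is one more tool, called after ">>>" as a command line: name --argument value ..., lists and objects as JSON in quotes. send_rows: Moves the arm, as the interface text tells. Its arguments: {"type":"object","properties":{"plan":{"type":"string"},"grip_force":{"type":"number"}},"required":["plan"]}

```bash
mkdir -p pics; ls
python3 - <<'E'
from rig import *
import cv2,numpy as np
for n in("scene","top"):
    f=grab_frame(n); cv2.imwrite(f"pics/{n}0.png",cv2.resize(f["color"],None,fx=1.5,fy=1.5))
    print(n,f["fov_y"],f["cx"],f["cy"],[k for k in f if k not in("color",)]); print(np.round(f["view"],4).tolist())
print(get_obs())
E
```

```text
pics
scene 54.54969462644404 250.64178212311137 186.6026747680921 ['fov_y', 'cx', 'cy', 'view']
[[-0.0645, 0.9976, 0.0244, 0.1043], [-0.5392, -0.0554, 0.8404, 0.2024], [0.8397, 0.0411, 0.5415, -1.4649], [0.0, 0.0, 0.0, 1.0]]
top 47.21539980297476 262.9015395624841 197.01826455232307 ['fov_y', 'cx', 'cy', 'view']
[[-0.0114, -0.9999, -0.0128, -0.0437], [0.9897, -0.0131, 0.1428, -0.5379], [-0.143, -0.0111, 0.9897, -1.5222], [0.0, 0.0, 0.0, 1.0]]
{'time': 0.1, 'qpos': array([-1.24800604e+00,  2.41351797e-01,  3.84066752e-03,  1.33520365e+00,
        3.25174045e-05,  1.57081563e+00]), 'qvel': array([ 0.00069801, -0.00106665,  0.00196739,  0.00092502, -0.00124607,
       -0.00061243]), 'joint_torque': array([ 4.31468343e-04, -3.73138332e+01,  2.53010398e+01,  1.08469336e-02,
        5.44821694e-05, -3.87785590e-06]), 'tcp_pos': array([ 0.1584281 , -0.47361012,  0.22108795]), 'tcp_rot': array([-9.49369834e-04,  9.87005150e-01,  1.60685759e-01, -1.38104710e-04]), 'ft_force': array([0.14554244, 0.32949706, 0.37033644]), 'moment': array([0.02487957, 0.01414379, 0.01162388]), 'grip_force': 0.0, 'grip_width': 0.08550804789395547}
```

View pics/scene0.png

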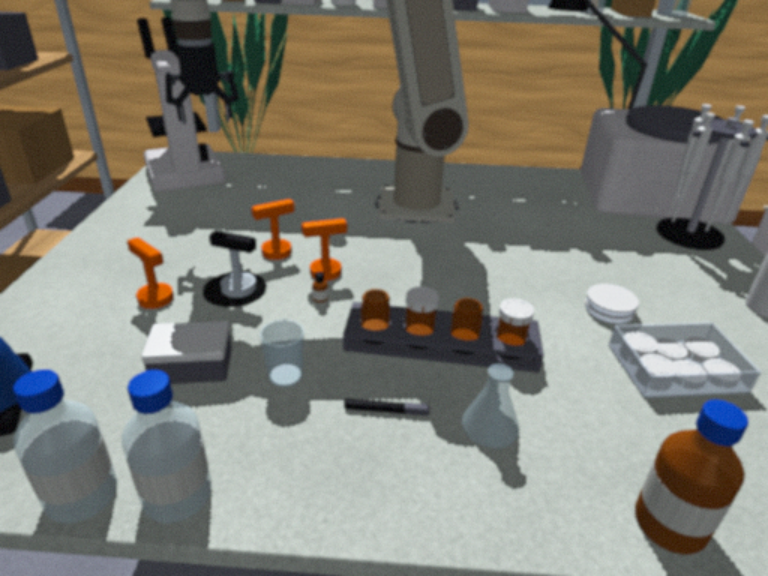

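View pics/top0.png

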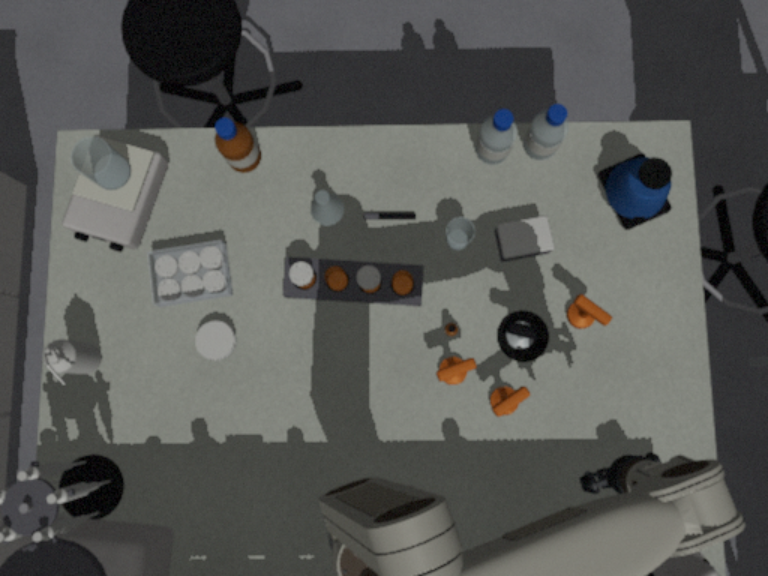

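Candidates for the seater in the scene picture: the black-handled one at (233,242) on the black mat, and orange ones at (273,210), (325,228) and (145,250). Only the black one on the mat matches. Candidates for the cap: (421,298), second well, and (515,310), the closed jar at the rack's end. I take (421,298). Next is a close crop to check both choices.

```bash
cat > h.py <<'E'
from rig import *
import cv2,numpy as np
from scipy.optimize import least_squares
def cam(n):
    f=grab_frame(n); f["f"]=f["color"].shape[0]/2/np.tan(np.radians(f["fov_y"])/2); return f
def proj(f,p):
    c=f["view"]@np.r_[p,1]; return np.array([f["cx"]+f["f"]*c[0]/-c[2], f["cy"]-f["f"]*c[1]/-c[2]])
def onz(f,uv,z):
    R=f["view"][:3,:3];t=f["view"][:3,3];o=-R.T@t
    d=R.T@np.array([(uv[0]-f["cx"])/f["f"],-(uv[1]-f["cy"])/f["f"],-1]); return o+d*(z-o[2])/d[2]
def tri(fs,uvs):
    return least_squares(lambda p:np.concatenate([proj(f,p)-u for f,u in zip(fs,uvs)]),[.4,0,.05])
def crop(f,u0,v0,w,h,s):
    return cv2.resize(f["color"][v0:v0+h,u0:u0+w],None,fx=s,fy=s,interpolation=cv2.INTER_CUBIC)
E
python3 - <<'E'
from h import *
s,t=cam("scene"),cam("top")
a=crop(s,125,145,64,60,6);b=crop(s,225,185,70,60,6);b=b[:,:400]
c=crop(t,320,195,64,40,6);d=crop(t,185,165,66,40,6)[:,:400]
W=784
im=np.vstack([np.hstack([a,b]),np.hstack([c,d])])
cv2.imwrite("pics/crop1.png",im[:600]);print(im.shape)
E
```

```text
Traceback (most recent call last):
ValueError: all the input array dimensions except for the concatenation axis must match exactly, but along dimension 1, the array at index 0 has size 784 and the array at index 1 has size 780
```

Run:
```python
from h import *
s,t=cam("scene"),cam("top")
a=crop(s,125,145,65,60,6);b=crop(s,225,185,65,60,6)
c=crop(t,320,195,65,40,6);d=crop(t,185,165,65,40,6)
im=np.vstack([np.hstack([a,b]),np.hstack([c,d])])
im=cv2.convertScaleAbs(im,alpha=1.4,beta=15)
cv2.imwrite("pics/crop1.png",im[:600])
```

```text
(no output)
```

View pics/crop1.png

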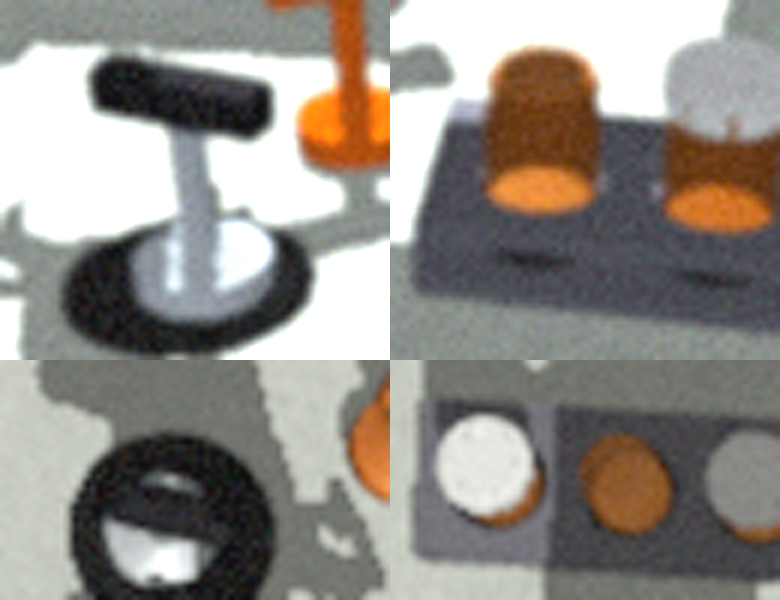

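The crop confirms both choices: the black-barred seater on its mat, bar centre about (155,161) in the scene frame, and the loose cap in the second well, with its hooks visible, standing high. Now I'll measure by segmentation.

Run:
```python
from h import *
s,t=cam("scene"),cam("top")
def blob(f,mask,seed,r=40):
    m=np.zeros(mask.shape,np.uint8); u,v=seed
    m[v-r:v+r,u-r:u+r]=mask[v-r:v+r,u-r:u+r]
    n,l,st,c=cv2.connectedComponentsWithStats(m); k=l[v,u]
    if k==0: print("seed off",f["color"][v,u]); return None
    cs,_=cv2.findContours((l==k).astype(np.uint8),cv2.RETR_EXTERNAL,cv2.CHAIN_APPROX_NONE)
    return max(cs,key=len)
def hsv(f): return cv2.cvtColor(cv2.GaussianBlur(f["color"],(3,3),0),cv2.COLOR_BGR2HSV)
hs,ht=hsv(s),hsv(t)
# mat: top hull
c=blob(t,((ht[...,2]<42)).astype(np.uint8),(334,220)); e=cv2.fitEllipse(cv2.convexHull(c)); print("mat top",e,onz(t,e[0],.004))
c=blob(s,((hs[...,2]<45)).astype(np.uint8),(140,193)); e=cv2.fitEllipse(cv2.convexHull(c)); print("mat scene",e,onz(s,e[0],.004), cv2.boundingRect(c))
c=blob(s,((hs[...,2]<60)).astype(np.uint8),(155,161),18); r=cv2.minAreaRect(c); print("bar scene",r,onz(s,r[0],.109))
# caps
for nm,f,h,sd in(("scene",s,hs,(280,199)),("top",t,ht,(246,185)),("topEnd",t,ht,(201,181))):
    print(nm,f["color"][sd[1],sd[0]],h[sd[1],sd[0]])
    m=((h[...,1]<70)&(h[...,2]>95)).astype(np.uint8)
    c=blob(f,m,sd,22)
    if c is not None: e=cv2.fitEllipse(cv2.convexHull(c)); print(e,cv2.boundingRect(c),onz(f,e[0],.1005))
np.save("x.npy",0)
```

```text
mat top ((348.4189758300781, 223.7305908203125), (33.31236267089844, 33.768131256103516), 143.7161865234375) [ 0.44132999 -0.35586434  0.004     ]
mat scene ((155.43382263183594, 192.47970581054688), (21.645719528198242, 40.9848518371582), 81.67694854736328) [ 0.4505298  -0.35717627  0.004     ] (136, 185, 40, 19)
bar scene ((154.75067138671875, 161.1843719482422), (29.04747772216797, 9.32197380065918), 11.888657569885254) [ 0.44895243 -0.34743035  0.109     ]
scene [113 112 109] [110   7 112]
((273.7098388671875, 191.61033630371094), (33.45591354370117, 42.55910110473633), 119.18968200683594) (258, 177, 37, 31) [ 0.55684712 -0.01240807  0.1005    ]
top [87 88 87] [30  3 87]
seed off [87 88 87]
topEnd [151 154 154] [ 38   7 154]
((200.04983520507812, 182.16452026367188), (16.235471725463867, 16.46945571899414), 68.04256439208984) (192, 174, 17, 17) [0.5827371  0.16414696 0.1005    ]
```

Run:
```python
from h import *
s,t=cam("scene"),cam("top")
def edge(f,a,b,n,w=8,name=""):
    g=cv2.GaussianBlur(cv2.cvtColor(f["color"],cv2.COLOR_BGR2GRAY),(3,3),0).astype(np.float32)
    a,b=np.array(a,float),np.array(b,float);d=(b-a)/np.linalg.norm(b-a);nn=np.array([-d[1],d[0]])
    k=np.arange(-w,w+.01,.25);out=[]
    for x in np.linspace(0,1,n):
        p=a+(b-a)*x; q=p+k[:,None]*nn
        v=cv2.remap(g,q[:,0].astype(np.float32),q[:,1].astype(np.float32),cv2.INTER_LINEAR).ravel()
        gr=np.abs(np.gradient(v)); i=gr.argmax(); sl=slice(max(i-4,0),i+5)
        out.append((k[sl]*gr[sl]).sum()/gr[sl].sum())
    print(name,np.round(out,1))
edge(t,(45,87),(455,81),22,name="top far")
edge(t,(37,95),(27,285),14,name="top left")
edge(t,(462,88),(477,290),14,name="top right")
edge(s,(10,355),(500,379),22,name="scene near")
```

```text
top far [-0.7 -1.1  7.8 -0.8 -1.3 -1.1 -7.5 -1.5 -1.  -0.9 -0.6 -1.4 -0.9 -1.
 -1.6  3.7 -5.7 -1.7 -1.2  7.4 -1.1 -1.6]
top left [-0.7 -0.4 -0.2  0.2  0.4  0.5  0.7  1.1  1.2  1.4 -3.1 -0.  -4.6  2.2]
top right [1.4 1.5 1.4 1.1 1.1 1.4 1.3 0.8 0.6 0.8 1.  0.4 0.6 0.4]
scene near [ 0.2  1.3  1.1  2.3  2.8  2.8  4.4  5.2  5.6  6.   7.   7.4  7.6  7.6
  7.4  7.8 -1.8  2.1  7.8  6.8  5.7  4.5]
```

```bash
cat >> h.py <<'E'
def edge(f,a,b,n,w=14):
    g=cv2.GaussianBlur(cv2.cvtColor(f["color"],cv2.COLOR_BGR2GRAY),(3,3),0).astype(np.float32)
    a,b=np.array(a,float),np.array(b,float);d=(b-a)/np.linalg.norm(b-a);nn=np.array([-d[1],d[0]])
    k=np.arange(-w,w+.01,.25);out=[]
    for x in np.linspace(0,1,n):
        q=a+(b-a)*x+k[:,None]*nn
        v=cv2.remap(g,q[:,0].astype(np.float32),q[:,1].astype(np.float32),cv2.INTER_LINEAR).ravel()
        gr=np.abs(np.gradient(v)); i=gr.argmax(); sl=slice(max(i-4,0),i+5)
        out.append(a+(b-a)*x+(k[sl]*gr[sl]).sum()/gr[sl].sum()*nn)
    return np.array(out)
def und(f,p,k1):
    K=np.array([[f["f"],0,f["cx"]],[0,f["f"],f["cy"]],[0,0,1]])
    return cv2.undistortPoints(np.array(p,float).reshape(-1,1,2),K,np.array([k1,0,0,0,0]),P=K).reshape(-1,2)
E
python3 - <<'E'
from h import *
s,t=cam("scene"),cam("top")
def bow(f,p,k1):
    q=und(f,p,k1); q=q-q.mean(0); _,_,V=np.linalg.svd(q,full_matrices=False); return q@V[1]
for f,nm,pts in((s,"scene",edge(s,(10,355),(500,379),60)),(t,"top",edge(t,(45,85.5),(455,79.5),60,5))):
    r=least_squares(lambda k:bow(f,pts,k[0]),[0.],loss="soft_l1",f_scale=.3,x_scale=.1)
    print(nm,r.x,np.round(r.fun[::4],1),np.round(bow(f,pts,0)[::4],1))
k=r.x
E
```

```text
scene [0.00909762] [-7.5  4.2 -5.4  5.8 -3.4 -2.3 -2.2 -0.9 -0.2  5.6  3.9  2.1  0.3 -1.6
 -3.5] [-7.1  4.6 -5.4  5.8 -3.6 -2.4 -2.4 -1.1 -0.4  5.4  3.7  2.1  0.3 -1.4
 -3.1]
top [-0.00518566] [-0.2  0.3 -0.4  0.4  4.8  0.3  0.1 -0.3  0.3 -0.1  1.2 -0.1 -0.2 -0.2
  0. ] [-0.3  0.2 -0.4  0.4  4.8  0.4  0.1 -0.2  0.3 -0.1  1.2 -0.1 -0.2 -0.2
 -0. ]
```

```bash
cat >> h.py <<'E'
def ring(f,c,r,n=72):
    a=np.linspace(0,2*np.pi,n,endpoint=False)
    return np.array([proj(f,c+r*np.array([np.cos(x),np.sin(x),0])) for x in a])
def fitring(f,c0,r,lo=.6,hi=1.4,sgn=0):
    """fit xy (z, r fixed) of a circle to edges found radially; sgn=+1 bright inside"""
    g=cv2.GaussianBlur(cv2.cvtColor(f["color"],cv2.COLOR_BGR2GRAY),(3,3),0).astype(np.float32)
    c=np.array(c0,float)
    for it in range(4):
        m=proj(f,c); R=ring(f,c,r); s=np.linspace(lo,hi,81); P=m+(R-m)[:,None]*s[None,:,None]
        V=cv2.remap(g,P[...,0].astype(np.float32),P[...,1].astype(np.float32),cv2.INTER_LINEAR)
        G=np.gradient(V,axis=1)*(-sgn if sgn else 1); G=np.abs(G) if not sgn else np.maximum(G,0)
        i=G.argmax(1); E=np.array([P[k,j] for k,j in enumerate(i)]); w=G.max(1)
        ok=w>np.median(w)*.5
        def res(p):
            q=np.array([onz(f,e,c[2]) for e in E[ok]]); return np.linalg.norm(q[:,:2]-p[:2],axis=1)-p[2]
        o=least_squares(res,[c[0],c[1],r],loss="soft_l1",f_scale=.001); c[:2]=o.x[:2]
    return c,o.x[2],np.median(np.abs(o.fun)),ok.sum()
E
python3 - <<'E'
from h import *
s,t=cam("scene"),cam("top")
for nm,f in(("top",t),("scene",s)):
    print(nm,"mat",fitring(f,[.443,-.356,.004],.062,.75,1.3,-1))
    print(nm,"cap",fitring(f,[.567,.0,.1005] if f is s else onz(t,(246,185),.1005),.027,.6,1.4,1))
    print(nm,"endcap",fitring(f,[.583,.164,.094],.027,.6,1.4,1))
print([proj(s,[.44,-.356,.004]),proj(s,[.57,.008,.1005]),proj(s,[.58,.164,.094])])
E
```

```text
top mat (array([ 0.44179662, -0.35530489,  0.004     ]), np.float64(0.0610125729645859), np.float64(0.0007764023324855311), np.int64(72))
top cap (array([0.57120768, 0.00908093, 0.1005    ]), np.float64(0.028015806000768625), np.float64(0.0008228035429037935), np.int64(72))
top endcap (array([0.58468697, 0.16442129, 0.094     ]), np.float64(0.02786861113648352), np.float64(0.0008264289170620085), np.int64(72))
scene mat (array([ 0.44538094, -0.35658173,  0.004     ]), np.float64(0.06249197511094101), np.float64(0.0016034925000542877), np.int64(69))
scene cap (array([ 0.56175464, -0.00733082,  0.1005    ]), np.float64(0.028036454951223068), np.float64(0.0038843329274964988), np.int64(58))
scene endcap (array([0.58879191, 0.16124158, 0.094     ]), np.float64(0.027049871971326772), np.float64(0.0009138004572215482), np.int64(58))
[array([156.81238998, 190.54660104]), array([281.80385954, 194.96155774]), array([344.8394673 , 202.95581821])]
```

Run:
```python
from h import *
from scipy.spatial import ConvexHull
s,t=cam("scene"),cam("top")
print("scene cap",fitring(s,[.573,.007,.1005],.027,.75,1.25,1))
for f in(s,t):
  print("head",fitring(f,[.444,-.350,.022],.0335,.75,1.25,1))
# bar silhouette fit, scene: soft mask IoU
g=cv2.GaussianBlur(cv2.cvtColor(s["color"],cv2.COLOR_BGR2GRAY),(3,3),0)
m=(g<60).astype(np.uint8); m[:150]=0;m[170:]=0;m[:,:136]=0;m[:,176:]=0
n,l,st,c=cv2.connectedComponentsWithStats(m);k=l[161,155];S=8
M=cv2.resize((l==k).astype(np.float32),None,fx=S,fy=S,interpolation=cv2.INTER_LINEAR)>.5
M=M[140*S:180*S,120*S:190*S]
def pred(x,y,a):
    R=np.array([[np.cos(a),-np.sin(a)],[np.sin(a),np.cos(a)]]);P=[]
    for i in(-1,1):
        for j in(-1,1):
            for h in(.096,.122):
                P.append(proj(s,np.r_[np.array([x,y])+R@[i*.013,j*.045],h]))
    P=np.array(P)+.5; P=(P-[120,140])*S
    im=np.zeros(M.shape,np.uint8); cv2.fillConvexPoly(im,cv2.convexHull(P.astype(np.int32)),1); return im>0
from scipy.optimize import minimize
cost=lambda p:1-(pred(*p)&M).sum()/(pred(*p)|M).sum()
best=min((minimize(cost,[.447,-.348,a],method="Nelder-Mead",options=dict(initial_simplex=[[.447,-.348,a],[.455,-.348,a],[.447,-.34,a],[.447,-.348,a+.1]])) for a in(-.5,-.3,-.1,.1,.3)),key=lambda o:o.fun)
print("bar scene",best.x,best.fun)
```

```text
scene cap (array([0.58070317, 0.00275694, 0.1005    ]), np.float64(0.030969766444490572), np.float64(0.0018334541899605664), np.int64(41))
head (array([ 0.4500994 , -0.34634706,  0.022     ]), np.float64(0.033346072243551836), np.float64(0.0015691722024410992), np.int64(56))
head (array([ 0.44406678, -0.34515722,  0.022     ]), np.float64(0.033603782361379654), np.float64(0.000834444857380226), np.int64(47))
bar scene [ 0.44517958 -0.34837836 -0.53110679] 0.35131046326205173
```

Run:
```python
from h import *
s,t=cam("scene"),cam("top")
# top-face corners from crop picture (6x): near-top edge line
for a,b,z in(((97,85),(266,112),.109),):
    A=onz(s,(125+a[0]/6-.4,145+a[1]/6-.4),z);B=onz(s,(125+b[0]/6-.4,145+b[1]/6-.4),z)
    print(A,B,np.linalg.norm(A-B),np.degrees(np.arctan2(*(B-A)[:2])),(A+B)/2)
a=crop(s,134,148,42,24,9);b=crop(t,326,204,42,38,9)
im=np.zeros((600,400,3),np.uint8);im[:216,:378]=a;im[230:230+342,:378]=b
cv2.imwrite("pics/bar.png",cv2.convertScaleAbs(im,alpha=2.2,beta=20))
```

```text
[ 0.43943678 -0.39019487  0.109     ] [ 0.45637214 -0.30537613  0.109     ] 0.08649292820458669 11.291488895669406 [ 0.44790446 -0.3477855   0.109     ]
```

View pics/bar.png

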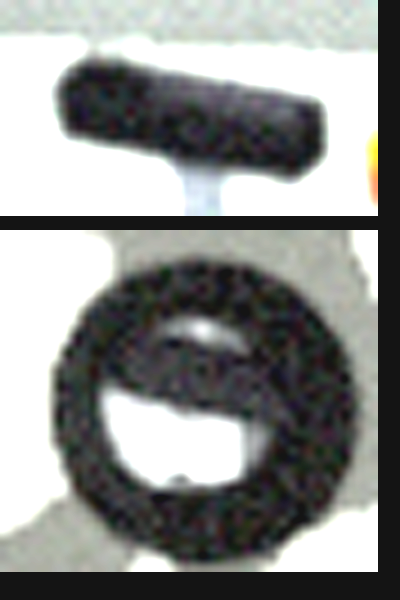

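The seater sits at about (0.446, -0.346), with its bar 12° off y. Moving above it.

>>> send_rows --plan "1 4.5 -0.43 0 0 0 0;1 4.5 -0.43 0 0 0 0;1 4.5 -0.43 0 0 0 0;1 4.5 -0.43 0 0 0 0;1 4.5 -0.43 0 0 0 0;1 4.5 -0.43 0 0 0 0;1 4.3 -0.46 0 0 0 0;1 0 0 0 0 0 -9.9;1 0 0 0 0 0 -9.9;1 0 0 0 0 0 -9.9" --grip_force 80

```text
time: 2.15
tcp_pos: [0.446, -0.3458, 0.2217]
tcp_rot: [-0.0, 0.912, 0.411, -0.0]
ft_force: [-0.5, 0.4, -0.2]
grip_width: 0.0853
grip_force: 0.0
```

>>> send_rows --plan "0.8 0 0 0 0 0 -9.9;0.8 0 0 0 0 0 -9.9;0.8 0 0 0 0 0 -9.9;0.8 0 0 0 0 0 0;0.8 0 0 0 0 0 0"

```text
time: 2.78
tcp_pos: [0.4458, -0.3461, 0.2219]
tcp_rot: [-0.0, 0.778, 0.628, -0.0]
ft_force: [0.7, 0.4, -0.5]
grip_width: 0.0769
grip_force: 0.0
```

Run:
```python
from h import *
from scipy.spatial.transform import Rotation as R
o=get_obs();q=o["tcp_rot"];print(o["time"],o["tcp_pos"],R.from_quat([*q[1:],q[0]]).as_matrix().round(3).tolist(),o["ft_force"])
s,t=cam("scene"),cam("top")
im=np.zeros((600,780,3),np.uint8);im[:600,:390]=crop(s,120,105,65,100,6);im[:480,390:]=crop(t,320,180,65,80,6)
for f,ox,oy,dx in((s,120,105,0),(t,320,180,390)):
    for p in([.4455,-.346,.122],[.4455,-.346,.109],[.4455,-.346,.004],o["tcp_pos"],o["tcp_pos"]-[0,0,.025]):
        u=proj(f,np.array(p)); cv2.circle(im,(int((u[0]-ox+.5)*6)+dx,int((u[1]-oy+.5)*6)),3,(0,0,255),-1)
cv2.imwrite("pics/over.png",cv2.convertScaleAbs(im,alpha=1.6,beta=15))
```

```text
2.775 [ 0.44579939 -0.34605451  0.22185218] [[0.212, 0.977, -0.0], [0.977, -0.212, 0.0], [0.0, -0.0, -1.0]] [ 0.70856117  0.38270422 -0.52596397]
```

View pics/over.png

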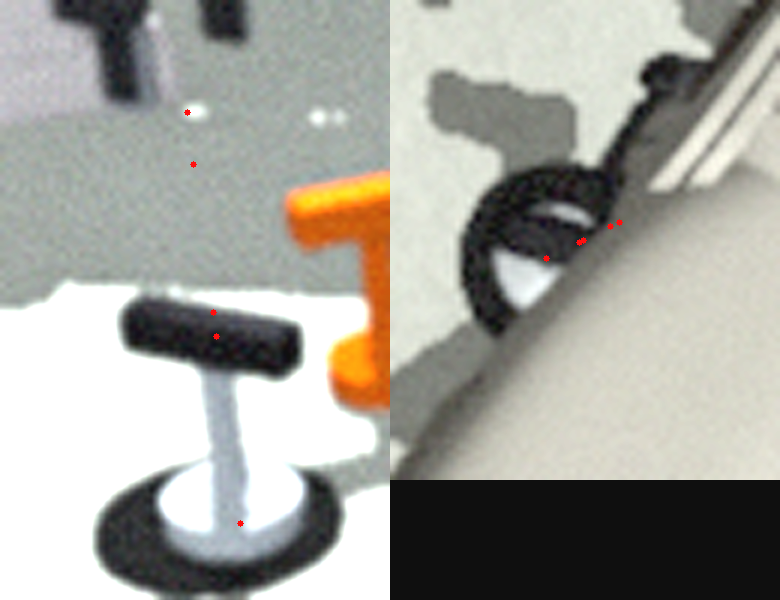

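The gripper doesn't sit where the projection puts it, so I'll take a wider look.

Run:
```python
from h import *
s,t=cam("scene"),cam("top")
o=get_obs()
im=np.zeros((600,800,3),np.uint8);im[:600,:400]=crop(s,80,20,133,200,3)[:600,:][:,:399].copy() if 0 else cv2.resize(s["color"][20:220,80:213],(400,600));im[:600,400:]=cv2.resize(t["color"][140:340,270:403],(400,600))
for f,ox,oy,dx in((s,80,20,0),(t,270,140,400)):
    for p in(o["tcp_pos"],o["tcp_pos"]-[0,0,.025]):
        u=proj(f,np.array(p)); cv2.circle(im,(int((u[0]-ox+.5)*3)+dx,int((u[1]-oy+.5)*3)),3,(0,0,255),-1)
cv2.imwrite("pics/wide.png",cv2.convertScaleAbs(im,alpha=1.5,beta=15))
```

```text
(no output)
```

View pics/wide.png

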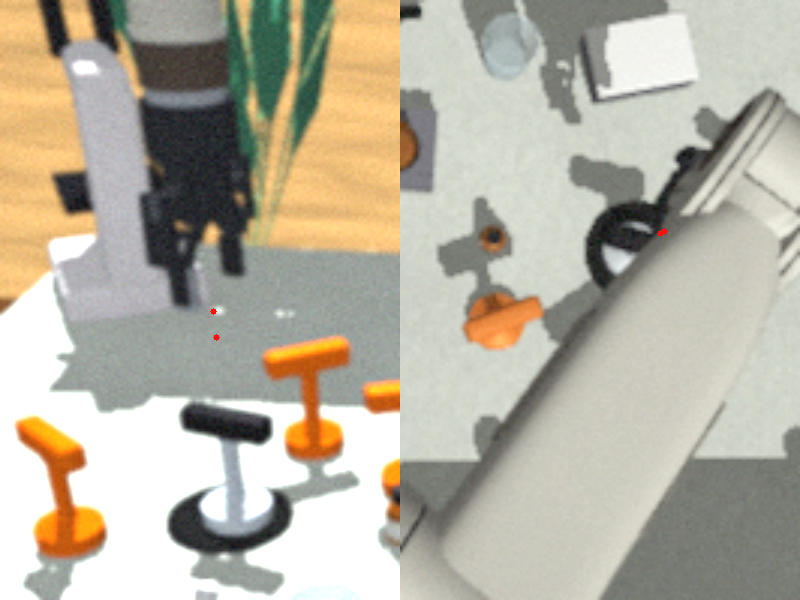

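Run:
```python
from h import *
s,t=cam("scene"),cam("top")
print("cam centres",[(-f["view"][:3,:3].T@f["view"][:3,3]).round(3) for f in(s,t)], np.round(s["view"][:3,:3]@s["view"][:3,:3].T,3).tolist())
p=get_obs()["tcp_pos"]; y=np.array([.977,-.212,0])
for n,d in(("near tip",p+y*.045-[0,0,.012]),("far tip",p-y*.045-[0,0,.012]),("body",p+[0,0,.048]),("flange",p+[0,0,.15])):
    a,b=proj(s,d),proj(t,d); print(n,d.round(3),"scene",a.round(1),((a-[80,20]+.5)*3).round(),"top",b.round(1),((b-[270,140]+.5)*3+[400,0]).round())
for z in(.15,.2,.25,.3): print(z,onz(t,(365,191.7),z),onz(s,(80+183/3,20+300/3),z),onz(s,(80+233/3,20+270/3),z))
```

```text
cam centres [array([ 1.346, -0.033,  0.621]), array([ 0.314, -0.068,  1.583])] [[1.0, -0.0, 0.0], [-0.0, 1.0, 0.0], [0.0, 0.0, 1.0]]
near tip [ 0.49  -0.356  0.21 ] scene [142.6 134.2] [189. 344.] top [359.5 202.9] [670. 190.]
far tip [ 0.402 -0.337  0.21 ] scene [159.2 121.1] [239. 305.] top [354.6 231. ] [655. 275.]
body [ 0.446 -0.346  0.27 ] scene [148.4 105.8] [207. 259.] top [361.1 214.9] [675. 226.]
flange [ 0.446 -0.346  0.372] scene [143.2  65.5] [191. 138.] top [368.7 211.2] [698. 215.]
0.15 [ 0.53444012 -0.3877708   0.15      ] [ 0.26258367 -0.43985588  0.15      ] [ 0.17236951 -0.41136391  0.15      ]
0.2 [ 0.52675614 -0.37659556  0.2       ] [ 0.37769861 -0.39658827  0.2       ] [ 0.29707018 -0.37112373  0.2       ]
0.25 [ 0.51907216 -0.36542032  0.25      ] [ 0.49281354 -0.35332066  0.25      ] [ 0.42177085 -0.33088354  0.25      ]
0.3 [ 0.51138818 -0.35424508  0.3       ] [ 0.60792848 -0.31005305  0.3       ] [ 0.54647152 -0.29064336  0.3       ]
```

>>> send_rows --plan "0.8 0 0 1.5 0 0 0;0.8 0 0 1.5 0 0 0;0.8 0 0 1.5 0 0 0;0.8 0 0 1.2 0 0 0;0.8 0 0 0 0 0 0;0.8 0 0 0 0 0 0"

```text
time: 3.82
tcp_pos: [0.446, -0.3462, 0.1652]
tcp_rot: [0.0, 0.778, 0.629, 0.0]
ft_force: [0.6, -0.6, 0.1]
grip_width: 0.0769
grip_force: 0.0
```

Run:
```python
from h import *
s=cam("scene");o=get_obs();p=o["tcp_pos"];y=np.array([.977,-.212,0]);print(p,o["ft_force"])
im=crop(s,110,80,80,90,6)
for d in(p,p-[0,0,.025],p+y*.045-[0,0,.012],p-y*.045-[0,0,.012]):
    u=proj(s,d); cv2.circle(im,(int((u[0]-110+.5)*6),int((u[1]-80+.5)*6)),3,(0,0,255),-1)
cv2.imwrite("pics/down.png",cv2.convertScaleAbs(im,alpha=1.8,beta=20))
```

```text
[ 0.44618313 -0.34636799  0.16550977] [ 0.02477485  0.01869858 -0.18548121]
```

View pics/down.png

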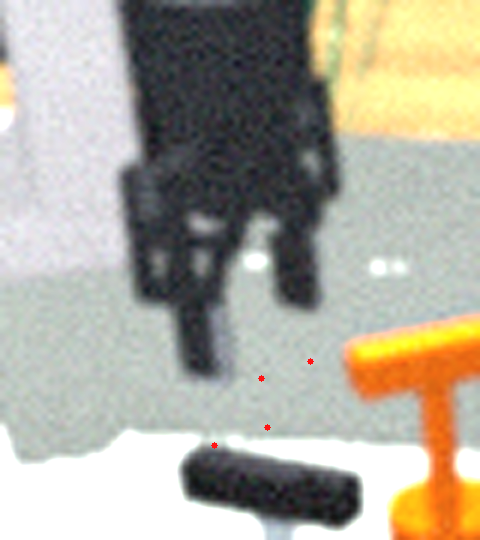

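The fingers look about 25 mm higher than stated, but the sideways alignment fits. I'll descend to the nominal grasp height, close and check.

>>> send_rows --plan "0.8 0 0 1.5 0 0 0;0.8 0 0 1.5 0 0 0;0.8 0 0 1.4 0 0 0;0.8 0 0 0.9 0 0 0;0.8 0 0 0 0 0 0;0 0 0 0 0 0 0;-0.4 0 0 0 0 0 0;-1 0 0 0 0 0 0;-1 0 0 0 0 0 0;-1 0 0 0 0 0 0" --grip_force 40

```text
time: 5.12
tcp_pos: [0.4466, -0.3475, 0.1162]
tcp_rot: [0.003, 0.778, 0.628, 0.0]
ft_force: [-4.3, 2.1, 17.3]
grip_width: -0.0002
grip_force: 8.6
```

Run:
```python
from h import *
s=cam("scene");o=get_obs();p=o["tcp_pos"];print(p,o["ft_force"],o["grip_width"],o["grip_force"],o["moment"])
im=crop(s,110,105,80,90,6)
for d in(p,p-[0,0,.025]):
    u=proj(s,d); cv2.circle(im,(int((u[0]-110+.5)*6),int((u[1]-105+.5)*6)),3,(0,0,255),-1)
cv2.imwrite("pics/grip.png",cv2.convertScaleAbs(im,alpha=1.8,beta=20))
```

```text
[ 0.44664361 -0.34743198  0.11612455] [-4.52855026  1.35079624 16.80685277] 6.209811100613855e-05 8.597233988111839 [ 0.40484864  0.99632586 -0.04380815]
```

View pics/grip.png

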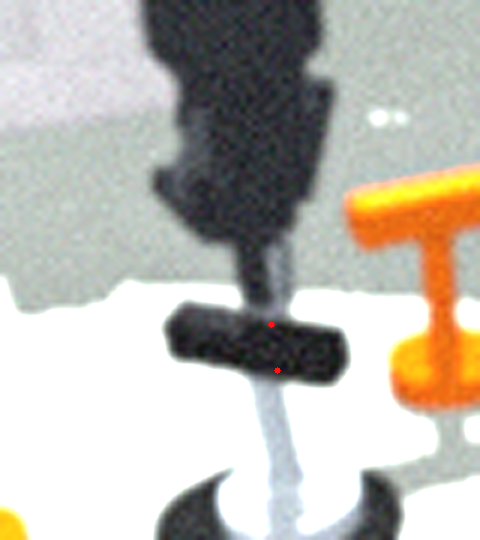

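The fingers shut on top of the bar at 17 N, so the real fingertips stand about 31 mm higher than nominal. I'll lift, open and go deeper.

>>> send_rows --plan "-1 0 0 -1.5 0 0 0;-1 0 0 -1.5 0 0 0;0 0 0 -1 0 0 0;0.8 0 0 0 0 0 0;0.8 0 0 0 0 0 0;0.8 0 0 0 0 0 0;0.8 0 0 0 0 0 0"

```text
time: 6.05
tcp_pos: [0.4456, -0.3458, 0.1513]
tcp_rot: [-0.001, 0.778, 0.629, -0.0]
ft_force: [0.5, 0.2, -0.4]
grip_width: 0.0767
grip_force: 0.0
```

Run:
```python
from h import *
s,t=cam("scene"),cam("top");o=get_obs();print(o["tcp_pos"],o["ft_force"],o["grip_width"])
a=crop(s,120,125,65,85,6);b=crop(t,320,180,65,80,6)
im=np.zeros((510,780,3),np.uint8);im[:,:390]=a;im[:480,390:]=b
cv2.imwrite("pics/again.png",cv2.convertScaleAbs(im,alpha=1.8,beta=20))
for f in(s,t): 
  for c in([.4455,-.346,.022],): print("head",fitring(f,c,.0335,.75,1.25,1))
print("mat",fitring(s,[.4454,-.3566,.004],.062,.75,1.3,-1))
```

```text
[ 0.44564762 -0.34594412  0.15155082] [ 0.90039911  0.3997971  -0.03965505] 0.07654069205591077
head (array([ 0.44946605, -0.34767589,  0.022     ]), np.float64(0.03398825005160696), np.float64(0.000689389053369377), np.int64(51))
head (array([ 0.44413806, -0.34428728,  0.022     ]), np.float64(0.03221228559707908), np.float64(0.0008086138712493085), np.int64(39))
mat (array([ 0.4470962 , -0.35591644,  0.004     ]), np.float64(0.06145264582404947), np.float64(0.0012601809208244996), np.int64(56))
```

View pics/again.png

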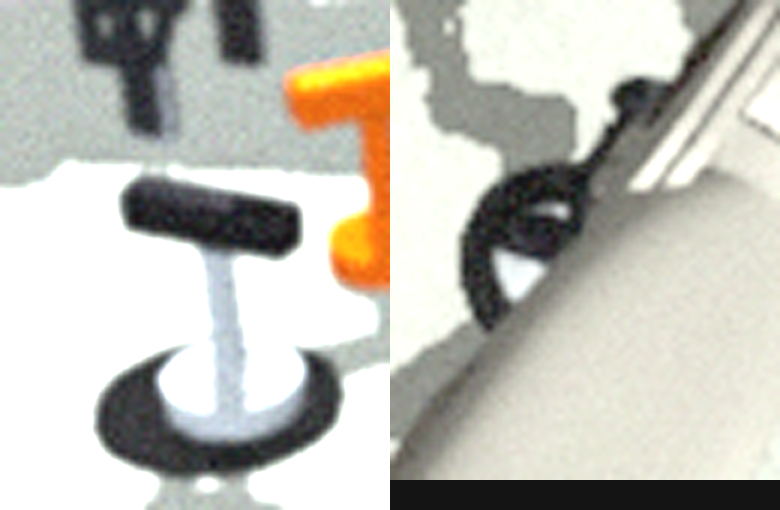

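The seater still stands upright and undisturbed, bar at (155,161) in the scene frame. Descending around the bar.

>>> send_rows --plan "0.8 0 0 1.2 0 0 0;0.8 0 0 1.2 0 0 0;0.8 0 0 1.2 0 0 0;0.8 0 0 1 0 0 0;0.8 0 0 0 0 0 0"

```text
time: 6.78
tcp_pos: [0.4451, -0.3455, 0.1046]
tcp_rot: [-0.001, 0.778, 0.629, -0.0]
ft_force: [-0.3, 0.2, -0.1]
grip_width: 0.0769
grip_force: 0.0
```

>>> send_rows --plan "0.8 0 0 1 0 0 0;0.8 0 0 1 0 0 0;0.8 0 0 0 0 0 0;0 0 0 0 0 0 0;-0.4 0 0 0 0 0 0;-1 0 0 0 0 0 0;-1 0 0 0 0 0 0;-1 0 0 0 0 0 0" --grip_force 60

```text
time: 7.78
tcp_pos: [0.4457, -0.3462, 0.0863]
tcp_rot: [0.0, 0.778, 0.629, -0.0]
ft_force: [-1.6, 1.1, 3.5]
grip_width: 0.0252
grip_force: 59.2
```

>>> send_rows --plan "-1 0 0 -0.5 0 0 0;-1 0 0 -1 0 0 0;-1 0 0 -2 0 0 0;-1 0 0 -3 0 0 0;-1 0 0 -3 0 0 0;-1 0 0 -3 0 0 0;-1 0 0 -2.5 0 0 0;-1 0 0 0 0 0 0;-1 0 0 0 0 0 0;-1 0 0 0 0 0 0" --grip_force 100

```text
time: 9.02
tcp_pos: [0.4451, -0.3455, 0.2341]
tcp_rot: [-0.002, 0.778, 0.629, -0.0]
ft_force: [-0.5, -0.0, -4.1]
grip_width: 0.0243
grip_force: 98.3
```

Run:
```python
from h import *
s,t=cam("scene"),cam("top");o=get_obs();print(o["time"],o["tcp_pos"],o["tcp_rot"],o["ft_force"],o["moment"],o["grip_width"])
print("cap top",fitring(t,[.5712,.0091,.1005],.027,.75,1.25,1))
print("cap scene",fitring(s,[.575,.008,.1005],.027,.8,1.2,1))
print("endcap scene",fitring(s,[.589,.161,.094],.027,.75,1.25,1))
print("mat scene",fitring(s,[.4454,-.3566,.004],.062,.75,1.3,-1))
z=o["tcp_pos"][2]-.0863+.004
print("head top-face scene",z,fitring(s,[.45,-.347,z+.018],.0335,.75,1.25,1))
```

```text
9.125 [ 0.44525211 -0.34562077  0.2345009 ] [-1.30933111e-03  7.77725755e-01  6.28602295e-01 -3.00909995e-04] [ 0.46737902 -0.83022233 -3.59792921] [-0.00991345 -0.01879673 -0.02402754] 0.02452469977766293
cap top (array([0.57209716, 0.00918716, 0.1005    ]), np.float64(0.027767778780808498), np.float64(0.0011648018520705097), np.int64(68))
cap scene (array([0.57518964, 0.00555288, 0.1005    ]), np.float64(0.028882552230370465), np.float64(0.0018774860249806402), np.int64(39))
endcap scene (array([0.58861185, 0.16117694, 0.094     ]), np.float64(0.02736531347224217), np.float64(0.0016037899921409297), np.int64(65))
mat scene (array([ 0.4481406 , -0.35585662,  0.004     ]), np.float64(0.06125098290590587), np.float64(0.0010528382559284316), np.int64(72))
head top-face scene 0.15220089868246706 (array([ 0.44745327, -0.34668444,  0.1702009 ]), np.float64(0.03449587244615415), np.float64(0.0011354991822297399), np.int64(58))
```

>>> send_rows --plan "-1 2 0.27 0 0 0 0;-1 3.5 0.47 0 0 0 0;-1 4 0.54 0 0 0 0;-1 4.5 0.6 0 0 0 0;-1 4.5 0.6 0 0 0 0;-1 4.5 0.6 0 0 0 0;-1 4.5 0.6 0 0 0 0;-1 4 0.54 0 0 0 0;-1 3.5 0.5 0 0 0 0;-1 2.2 0.3 0 0 0 0"

```text
time: 10.38
tcp_pos: [0.5729, 0.0097, 0.2356]
tcp_rot: [-0.0, 0.777, 0.63, -0.0]
ft_force: [-0.7, 0.1, -4.1]
grip_width: 0.0241
grip_force: 98.0
```

>>> send_rows --plan "-1 0 0 0 0 0 0;-1 0 0 0 0 0 0;-1 0 0 0 0 0 0;-1 0 0 0 0 0 0"

```text
time: 10.88
tcp_pos: [0.5728, 0.0062, 0.236]
tcp_rot: [0.0, 0.778, 0.628, 0.0]
ft_force: [-0.2, 0.3, -4.4]
grip_width: 0.0244
grip_force: 98.1
```

Run:
```python
from h import *
s,t=cam("scene"),cam("top");o=get_obs();p=o["tcp_pos"];print(o["time"],p,o["tcp_rot"],o["ft_force"],o["moment"],o["grip_width"])
z=p[2]-.0863+.004
for f,n in((s,"scene"),(t,"top")):
    print(n,"head face",z,fitring(f,[p[0]+.002,p[1]-.002,z+.018],.0335,.7,1.3,1))
    print(n,"cap",fitring(f,[.574,.006,.1005],.027,.8,1.2,1))
u=proj(s,[.575,.005,.13]).astype(int)
im=crop(s,u[0]-40,u[1]-50,80,85,7); cv2.imwrite("pics/above.png",cv2.convertScaleAbs(im,alpha=1.5,beta=20)); print(u-[40,50])
```

```text
10.975 [0.57281817 0.00647692 0.23601147] [5.01809648e-05 7.78076856e-01 6.28169087e-01 3.89126490e-05] [-0.35099988 -0.4426665  -4.44992341] [-0.00842307 -0.01257569  0.02908938] 0.024731524299821697
scene head face 0.15371147135351187 (array([0.574272  , 0.00296771, 0.17171147]), np.float64(0.03395749639103623), np.float64(0.001266916464170563), np.int64(53))
scene cap (array([0.57184476, 0.00610533, 0.1005    ]), np.float64(0.02540748109436441), np.float64(0.00160838084992216), np.int64(67))
top head face 0.15371147135351187 (array([0.55889281, 0.00648501, 0.17171147]), np.float64(0.033471135495393614), np.float64(0.0028645644341691087), np.int64(64))
top cap (array([0.57379703, 0.00644594, 0.1005    ]), np.float64(0.029839409671567122), np.float64(0.0015779095064941406), np.int64(46))
[241 136]
```

View pics/above.png

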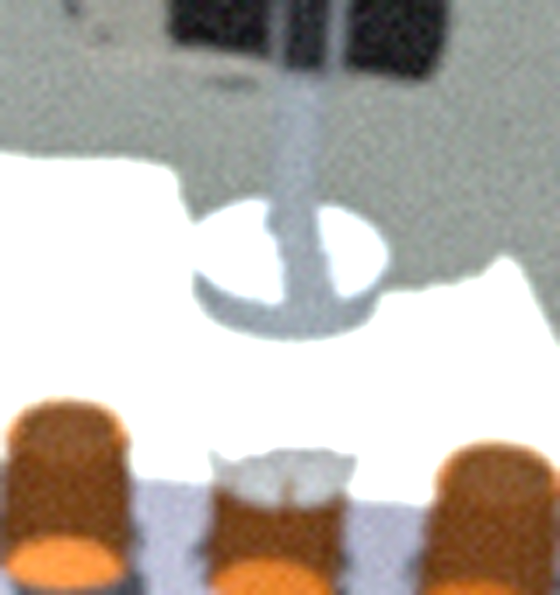

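The seater hangs just above the loose cap. In the crop the head spans about 195–388 px and the cap 210–357 px, so it is nearly centred, slightly low in y. I'll descend to 15 mm above the cap and refine numerically.

>>> send_rows --plan "-1 0.2 0 1 0 0 0;-1 0 0 1 0 0 0;-1 0 0 1 0 0 0;-1 0 0 0.9 0 0 0;-1 0 0 0 0 0 0;-1 0 0 0 0 0 0;-1 0 0 0 0 0 0"

```text
time: 11.85
tcp_pos: [0.5737, 0.0091, 0.1975]
tcp_rot: [0.0, 0.778, 0.629, 0.0]
ft_force: [0.8, -0.1, -3.5]
grip_width: 0.0245
grip_force: 97.9
```

```bash
cat > m.py <<'E'
from h import *
def span(g,v,u0,wmax):
    """outermost strong edges of a row (mean of 2), sub-pixel, around u0"""
    r=g[v-1:v+1].mean(0); d=np.gradient(r); out=[]
    for a,b in((u0-wmax,u0-4),(u0+4,u0+wmax)):
        i=a+np.abs(d[a:b]).argmax(); k=np.arange(i-2,i+3); w=np.abs(d[k]); out.append((k*w).sum()/w.sum())
    return out
if __name__=="__main__":
    s,t=cam("scene"),cam("top");o=get_obs();p=o["tcp_pos"];print(o["time"],p,o["ft_force"])
    fs=[s]+[cam("scene") for _ in range(7)]
    g=np.mean([cv2.cvtColor(f["color"],cv2.COLOR_BGR2GRAY).astype(float) for f in fs],0); s["color"]=np.repeat(g[...,None],3,2).astype(np.uint8)
    np.save("g.npy",g)
    z=p[2]-.0823
    print("head",fitring(s,[p[0]+.002,p[1]-.003,z+.018],.0335,.75,1.25,1))
    v1=int(proj(s,[.57,0,z+.009])[1]);v0=int(proj(s,[.57,0,.1])[1]);print("rows",v1,v0)
    for v in range(v1-6,v0+12):
        a=span(g,v,281,18); print(v,np.round(a,1),round(sum(a)/2,2),round(a[1]-a[0],1))
    for y in(.003,.006,.009): print(y,"cap u",proj(s,[.573,y,.1])[0],"head u",proj(s,[.573,y,z+.009])[0])
E
python3 m.py
```

```text
11.95 [0.57362234 0.00908633 0.1974054 ] [-0.49828348  0.13534457 -3.70374016]
head (array([0.57092472, 0.01179633, 0.1331054 ]), np.float64(0.03922095760357906), np.float64(0.001873534792189109), np.int64(47))
rows 186 194
180 [273.2 285.9] 279.53 12.7
181 [269.5 286.1] 277.79 16.6
182 [268.9 286.3] 277.59 17.4
183 [268.3 286.4] 277.31 18.1
184 [268.5 286.4] 277.43 17.9
185 [268.5 286.5] 277.49 18.0
186 [268.6 286.7] 277.62 18.1
187 [268.6 286.8] 277.71 18.2
188 [269.6 287.1] 278.36 17.5
189 [268.3 287.4] 277.84 19.2
190 [268.2 287.8] 278.01 19.6
191 [268.1 294.8] 281.45 26.8
192 [268.7 294.9] 281.79 26.2
193 [269.  294.3] 281.66 25.3
194 [269.7 294.1] 281.89 24.4
195 [270.2 293.4] 281.78 23.2
196 [270.6 292.7] 281.66 22.0
197 [270.6 292.1] 281.36 21.5
198 [270.3 291.9] 281.11 21.7
199 [270.1 292. ] 281.03 21.9
200 [270.  291.9] 280.97 21.9
201 [270.  291.8] 280.92 21.8
202 [270.1 291.8] 280.95 21.6
203 [270.6 291.6] 281.11 21.0
204 [270.8 291.3] 281.07 20.6
205 [270.8 290.9] 280.86 20.1
0.003 cap u 279.7914169633815 head u 280.4455388878902
0.006 cap u 280.99452677405407 head u 281.6658747270272
0.009 cap u 282.19795575067894 head u 282.88653891407495
```

Run:
```python
from h import *
g=np.load("g.npy"); s=cam("scene")
print(np.arange(174,216)); 
for a,b in((271,274),(275,279),(283,287),(288,291)): print(a,np.round(g[174:216,a:b].mean(1)).astype(int))
z=.1974-.0823
for x in(.565,.570,.575,.58):
    f=lambda dx,h:round(proj(s,[x+dx,.007,h])[1],1)
    print(x,"head front bottom",f(.0335,z),"front top",f(.0335,z+.018),"back top",f(-.0335,z+.018),"cap front top",f(.027,.1005),"skirt front bot",f(.027,.0855),"rim bottom disc",f(.027,.0965))
```

```text
[174 175 176 177 178 179 180 181 182 183 184 185 186 187 188 189 190 191
 192 193 194 195 196 197 198 199 200 201 202 203 204 205 206 207 208 209
 210 211 212 213 214 215]
271 [199 199 199 197 196 200 209 212 211 206 205 203 202 200 197 187 158 118
  96  95 100 109 115 117 117 115 114 115 119 122 115  92  65  51  48  46
  46  43  39  38  38  40]
275 [198 197 198 198 206 212 208 199 192 194 199 200 198 193 190 189 192 187
 155 115 100 100  99 101 105 112 112 115 114 116 117 117 110  85  55  39
  39  39  40  38  39  50]
283 [ 96  98 107 112 116 119 115 110 106 105 105 105 103 101 100  99  99  99
  99 101 101 102 102 102 104 109 111 113 116 118 117 117 117 104  71  46
  38  37  39  39  39  39]
288 [ 91 117 166 195 203 206 208 204 194 184 177 172 170 165 160 159 166 162
 131 104  97  98  99 101 107 111 113 112 112 114 119 122 105  75  55  54
  58  59  58  57  50  45]
0.565 head front bottom 196.5 front top 190.3 back top 175.9 cap front top 199.9 skirt front bot 204.9 rim bottom disc 201.3
0.57 head front bottom 197.7 front top 191.4 back top 176.9 cap front top 201.1 skirt front bot 206.1 rim bottom disc 202.5
0.575 head front bottom 198.9 front top 192.6 back top 177.9 cap front top 202.3 skirt front bot 207.3 rim bottom disc 203.6
0.58 head front bottom 200.1 front top 193.8 back top 178.9 cap front top 203.5 skirt front bot 208.5 rim bottom disc 204.8
```

Head and cap are aligned in y within about 0.5 mm. In x the head needs about 1 mm more. I'll shift it and come down in small steps.

>>> send_rows --plan "-1 0.02 0.1 0 0 0 0;-1 0 0 0.4 0 0 0;-1 0 0 0.4 0 0 0;-1 0 0 0.3 0 0 0;-1 0 0 0.2 0 0 0;-1 0 0 0 0 0 0;-1 0 0 0 0 0 0;-1 0 0 0 0 0 0"

```text
time: 13.35
tcp_pos: [0.5745, 0.0091, 0.1841]
tcp_rot: [0.0, 0.778, 0.629, 0.0]
ft_force: [-0.2, 0.1, -4.0]
grip_width: 0.024
grip_force: 98.1
```

>>> send_rows --plan "-1 0 0 0.1 0 0 0;-1 0 0 0.1 0 0 0;-1 0 0 0.1 0 0 0;-1 0 0 0 0 0 0;-1 0 0 0 0 0 0"

```text
time: 13.98
tcp_pos: [0.5743, 0.0091, 0.1809]
tcp_rot: [-0.0, 0.778, 0.629, 0.0]
ft_force: [-1.1, 0.2, -4.1]
grip_width: 0.0243
grip_force: 98.1
```

```bash
python3 m.py | grep -vE "^(18[0-9]|head)"; python3 -c "
from rig import *;o=get_obs();print(o['moment'],o['ft_force'],o['tcp_rot'])"
```

```text
14.075 [0.57436758 0.00906849 0.18091943] [-0.23937741 -0.89982235 -4.60581763]
rows 192 194
190 [268.4 285.8] 277.07 17.4
191 [268.4 285.8] 277.11 17.3
192 [269. 286.] 277.5 17.1
193 [268.7 286.3] 277.5 17.7
194 [267.6 286.5] 277.03 18.9
195 [268.2 286.8] 277.49 18.5
196 [268.2 294.6] 281.37 26.4
197 [268.  294.1] 281.04 26.1
198 [268.3 294. ] 281.15 25.8
199 [268.8 293.8] 281.29 25.0
200 [269.3 293.3] 281.31 23.9
201 [269.9 292.7] 281.29 22.8
202 [270.2 292. ] 281.13 21.8
203 [270.6 291.7] 281.15 21.0
204 [270.8 291.2] 281.02 20.4
205 [270.8 290.9] 280.86 20.1
0.003 cap u 279.7914169633815 head u 279.9961824034712
0.006 cap u 280.99452677405407 head u 281.2046843540224
0.009 cap u 282.19795575067894 head u 282.41350833075694
[ 0.0067984  -0.04118626 -0.01588402] [-0.19833337  1.44368373 -4.67212949] [ 4.92649279e-06  7.77725911e-01  6.28603537e-01 -6.71500051e-06]
```

>>> send_rows --plan "-1 0 0 0.1 0 0 0;-1 0 0 0.1 0 0 0;-1 0 0 0.05 0 0 0;-1 0 0 0 0 0 0"

```text
time: 14.92
tcp_pos: [0.5745, 0.0091, 0.1786]
tcp_rot: [0.0, 0.778, 0.629, 0.0]
ft_force: [-0.1, 0.8, -3.0]
grip_width: 0.0243
grip_force: 98.3
```

>>> send_rows --plan "-1 0 0 0.05 0 0 0;-1 0 0 0.05 0 0 0;-1 0 0 0 0 0 0"

```text
time: 15.3
tcp_pos: [0.5746, 0.0091, 0.1778]
tcp_rot: [0.0, 0.778, 0.629, 0.0]
ft_force: [-0.1, -0.7, -0.7]
grip_width: 0.0246
grip_force: 98.6
```

>>> send_rows --plan "-1 0 0 0.05 0 0 0;-1 0 0 0.05 0 0 0;-1 0 0 0 0 0 0"

```text
time: 15.68
tcp_pos: [0.5746, 0.009, 0.1768]
tcp_rot: [0.0, 0.778, 0.629, 0.0]
ft_force: [0.3, 0.6, 0.9]
grip_width: 0.0242
grip_force: 98.7
```

>>> send_rows --plan "-1 0 0 0.05 0 0 0;-1 0 0 0.05 0 0 0;-1 0 0 0 0 0 0"

```text
time: 16.05
tcp_pos: [0.5746, 0.0091, 0.1758]
tcp_rot: [0.0, 0.778, 0.629, 0.0]
ft_force: [0.8, 0.8, 4.1]
grip_width: 0.0244
grip_force: 99.0
```

>>> send_rows --plan "-1 0 0 0.05 0 0 0;-1 0 0 0.05 0 0 0;-1 0 0 0 0 0 0"

```text
time: 16.42
tcp_pos: [0.5747, 0.0091, 0.1749]
tcp_rot: [0.0, 0.778, 0.629, 0.0]
ft_force: [0.7, 0.5, 6.3]
grip_width: 0.024
grip_force: 99.3
```

>>> send_rows --plan "-1 0 0 0.05 0 0 0;-1 0 0 0.05 0 0 0;-1 0 0 0 0 0 0"

```text
time: 16.8
tcp_pos: [0.5747, 0.0091, 0.1742]
tcp_rot: [0.0, 0.778, 0.629, 0.001]
ft_force: [-1.7, 0.6, 7.2]
grip_width: 0.0248
grip_force: 99.6
```

>>> send_rows --plan "-1 0 0 0.05 0 0 0;-1 0 0 0.05 0 0 0;-1 0 0 0 0 0 0"

```text
time: 17.18
tcp_pos: [0.5748, 0.0091, 0.1734]
tcp_rot: [0.001, 0.778, 0.629, 0.001]
ft_force: [-1.0, -0.0, 8.8]
grip_width: 0.0246
grip_force: 99.8
```

>>> send_rows --plan "-1 0 0 0.05 0 0 0;-1 0 0 0 0 0 0"

```text
time: 17.42
tcp_pos: [0.5748, 0.0091, 0.1731]
tcp_rot: [0.001, 0.778, 0.629, 0.001]
ft_force: [-1.1, -0.2, 8.0]
grip_width: 0.0243
grip_force: 99.9
```

>>> send_rows --plan "-1 0 0 0.05 0 0 0;-1 0 0 0 0 0 0"

```text
time: 17.68
tcp_pos: [0.5748, 0.0091, 0.1727]
tcp_rot: [0.001, 0.778, 0.629, 0.001]
ft_force: [-0.4, -1.2, 9.2]
grip_width: 0.0243
grip_force: 100.0
```

>>> send_rows --plan "-1 0 0 0.05 0 0 0;-1 0 0 0 0 0 0"

```text
time: 17.92
tcp_pos: [0.5746, 0.0092, 0.171]
tcp_rot: [0.0, 0.778, 0.629, 0.0]
ft_force: [1.0, -0.6, 2.9]
grip_width: 0.0247
grip_force: 99.1
```

>>> send_rows --plan "-1 0 0 0.05 0 0 0;-1 0 0 0 0 0 0"

```text
time: 18.18
tcp_pos: [0.5747, 0.0092, 0.1707]
tcp_rot: [0.0, 0.778, 0.629, 0.0]
ft_force: [0.4, 0.5, 5.3]
grip_width: 0.0243
grip_force: 99.3
```

>>> send_rows --plan "-1 0 0 0.05 0 0 0;-1 0 0 0 0 0 0"

```text
time: 18.42
tcp_pos: [0.5747, 0.0092, 0.1704]
tcp_rot: [0.0, 0.778, 0.629, 0.0]
ft_force: [-0.8, 0.3, 5.2]
grip_width: 0.0242
grip_force: 99.5
```

It clicked: the force dropped by about 6 N and is climbing again. I'll push a little more to seat it all round.

>>> send_rows --plan "-1 0 0 0.05 0 0 0;-1 0 0 0.05 0 0 0;-1 0 0 0 0 0 0"

```text
time: 18.8
tcp_pos: [0.5748, 0.0092, 0.17]
tcp_rot: [0.0, 0.778, 0.629, 0.001]
ft_force: [-1.6, 0.3, 8.9]
grip_width: 0.0242
grip_force: 99.8
```

>>> send_rows --plan "-1 0 0 0.05 0 0 0;-1 0 0 0.05 0 0 0;-1 0 0 0 0 0 0"

```text
time: 19.18
tcp_pos: [0.5748, 0.0092, 0.1695]
tcp_rot: [0.001, 0.778, 0.629, 0.001]
ft_force: [-1.8, 0.1, 11.8]
grip_width: 0.0242
grip_force: 100.1
```

>>> send_rows --plan "-1 0 0 -0.2 0 0 0;-1 0 0 -0.3 0 0 0;-1 0 0 -0.5 0 0 0;-1 0 0 -0.8 0 0 0;-1 0 0 -1.2 0 0 0;-1 0 0 -1.5 0 0 0;-1 0 0 -1.5 0 0 0;-1 0 0 -1.2 0 0 0;-1 0 0 0 0 0 0;-1 0 0 0 0 0 0"

```text
time: 20.42
tcp_pos: [0.5741, 0.0091, 0.2395]
tcp_rot: [-0.0, 0.778, 0.629, -0.0]
ft_force: [0.7, -0.2, -4.4]
grip_width: 0.0241
grip_force: 98.5
```

Run:
```python
from h import *
fs=[cam("scene") for _ in range(6)];s=fs[0]
g=np.mean([cv2.cvtColor(f["color"],cv2.COLOR_BGR2GRAY).astype(float) for f in fs],0);o=get_obs();p=o["tcp_pos"];print(o["time"],p,o["ft_force"])
print(np.arange(192,216))
for a,b in((271,274),(275,279),(283,287),(288,291)): print(a,np.round(g[192:216,a:b].mean(1)).astype(int))
s["color"]=np.repeat(g[...,None],3,2).astype(np.uint8); z=p[2]-.0823
print("head",fitring(s,[p[0]+.002,p[1]-.003,z+.018],.0335,.75,1.25,1),z)
```

```text
20.725 [0.57410425 0.0090724  0.2394171 ] [ 0.31827719  0.16336387 -3.66521273]
[192 193 194 195 196 197 198 199 200 201 202 203 204 205 206 207 208 209
 210 211 212 213 214 215]
271 [198 202 213 226 235 239 241 240 234 220 186 142 116 107 100  80  58  49
  46  42  39  38  38  39]
275 [208 228 234 234 237 240 241 240 240 239 240 232 187 136 119 118 112  93
  62  41  38  38  40  49]
283 [207 220 230 234 236 238 239 239 239 241 238 198 142 118 116 117 118 106
  74  46  37  38  39  39]
288 [201 203 210 223 231 233 235 236 237 237 222 174 126 115 113 106  88  67
  59  58  58  57  51  45]
head (array([0.57603359, 0.0056031 , 0.1751171 ]), np.float64(0.033929396206523015), np.float64(0.0010944185233332654), np.int64(55)) 0.15711709762229514
```

The skirt edge dropped 2.2 px, about 6.6 mm, level on both sides, so the cap is home. I'll carry the seater back to the mat.

>>> send_rows --plan "-1 -2 -0.26 0 0 0 0;-1 -3.5 -0.46 0 0 0 0;-1 -4 -0.53 0 0 0 0;-1 -4.5 -0.59 0 0 0 0;-1 -4.5 -0.59 0 0 0 0;-1 -4.5 -0.59 0 0 0 0;-1 -4.5 -0.59 0 0 0 0;-1 -4.2 -0.55 0 0 0 0;-1 -3.8 -0.5 0 0 0 0;-1 -2.5 -0.34 0 0 0 0"

```text
time: 21.98
tcp_pos: [0.4439, -0.3544, 0.2399]
tcp_rot: [0.0, 0.779, 0.628, -0.0]
ft_force: [-0.5, -0.5, -4.2]
grip_width: 0.0244
grip_force: 98.2
```

>>> send_rows --plan "-1 0 0 0 0 0 0;-1 0 0 0 0 0 0;-1 0 0 3 0 0 0;-1 0 0 3 0 0 0;-1 0 0 3 0 0 0;-1 0 0 2.5 0 0 0;-1 0 0 1.5 0 0 0;-1 0 0 1 0 0 0;-1 0 0 0 0 0 0;-1 0 0 0 0 0 0"

```text
time: 23.22
tcp_pos: [0.4464, -0.3524, 0.1009]
tcp_rot: [0.001, 0.778, 0.629, 0.0]
ft_force: [-0.3, -0.0, -3.6]
grip_width: 0.0244
grip_force: 98.1
```

>>> send_rows --plan "-1 0 0 0.6 0 0 0;-1 0 0 0.4 0 0 0;-1 0 0 0.2 0 0 0;-1 0 0 0 0 0 0;-1 0 0 0 0 0 0"

```text
time: 23.85
tcp_pos: [0.4458, -0.3521, 0.088]
tcp_rot: [0.0, 0.778, 0.629, 0.0]
ft_force: [0.3, 0.2, -4.4]
grip_width: 0.0245
grip_force: 98.3
```

>>> send_rows --plan "-1 0 0 0.1 0 0 0;-1 0 0 0.1 0 0 0;-1 0 0 0.05 0 0 0;-1 0 0 0 0 0 0"

```text
time: 24.35
tcp_pos: [0.4459, -0.3522, 0.0864]
tcp_rot: [0.001, 0.778, 0.629, 0.0]
ft_force: [-3.2, 1.5, 4.7]
grip_width: 0.0241
grip_force: 99.4
```

>>> send_rows --plan "-1 0 0 0.05 0 0 0;-1 0 0 0.05 0 0 0;-1 0 0 0 0 0 0"

```text
time: 24.72
tcp_pos: [0.4459, -0.3522, 0.0864]
tcp_rot: [0.001, 0.778, 0.629, 0.0]
ft_force: [-3.4, 2.5, 11.2]
grip_width: 0.0242
grip_force: 100.2
```

>>> send_rows --plan "-1 0 0 -0.15 0 0 0;-1 0 0 0 0 0 0;-0.2 0 0 0 0 0 0;0.2 0 0 0 0 0 0;0.8 0 0 0 0 0 0;0.8 0 0 0 0 0 0;0.8 0 0 0 0 0 0;0.8 0 0 0 0 0 0" --grip_force 30

```text
time: 25.72
tcp_pos: [0.4458, -0.352, 0.0859]
tcp_rot: [-0.0, 0.778, 0.629, -0.0]
ft_force: [0.0, -0.8, 0.1]
grip_width: 0.0767
grip_force: 0.0
```

>>> send_rows --plan "0.8 0 0 -1 0 0 0;0.8 0 0 -2 0 0 0;0.8 0 0 -3 0 0 0;0.8 0 0 -4 0 0 0;0.8 0 0 -4 0 0 0;0.8 0 0 0 0 0 0;0.8 0 0 0 0 0 0;0.8 0 0 0 0 0 0;0.8 0 0 0 0 0 0"

```text
time: 26.85
tcp_pos: [0.4452, -0.3516, 0.2247]
tcp_rot: [-0.001, 0.778, 0.629, -0.0]
ft_force: [-0.0, -0.1, 0.6]
grip_width: 0.0769
grip_force: 0.0
```

Run:
```python
from h import *
s=cam("scene");o=get_obs();print(o["time"],o["tcp_pos"],o["ft_force"],o["grip_width"],o["qvel"].round(3))
print("head",fitring(s,[.448,-.353,.022],.0335,.75,1.25,1))
print("mat",fitring(s,[.4454,-.3566,.004],.062,.75,1.3,-1))
g=cv2.GaussianBlur(cv2.cvtColor(s["color"],cv2.COLOR_BGR2GRAY),(3,3),0)
m=(g<70).astype(np.uint8); m[:148]=0;m[172:]=0;m[:,:132]=0;m[:,178:]=0
n,l,st,c=cv2.connectedComponentsWithStats(m);k=1+st[1:,4].argmax();r=cv2.minAreaRect(np.argwhere(l==k)[:,::-1].astype(np.float32));print("bar",r,onz(s,r[0],.109))
```

```text
26.9 [ 0.445341   -0.35164188  0.22486682] [ 0.1827206  -0.88346881 -0.01519   ] 0.07678417123022906 [ 0.002 -0.001  0.006  0.001  0.001  0.001]
head (array([ 0.45027762, -0.3539962 ,  0.022     ]), np.float64(0.03384792609231504), np.float64(0.0010033983614888206), np.int64(50))
mat (array([ 0.44811415, -0.35591563,  0.004     ]), np.float64(0.061527123352187726), np.float64(0.0015405703504406641), np.int64(60))
bar ((152.36410522460938, 161.27012634277344), (29.775218963623047, 9.442336082458496), 10.007980346679688) [ 0.4501525  -0.35385728  0.109     ]
```

The seater stands upright, bar directly over head, 3 mm from the mat centre. It is released and the arm is clear.

```bash
python3 -c "
from rig import *;print(job_done())"
```

```text
the job is handed in; nothing more can be done
None
```

The cap clicked home at about 13 N, peaking at roughly 16 N with the final seating push. The seater is back upright on its mat, about 3 mm from the centre, and released. The job is handed in but returned no verdict.

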